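Put the purple culture dish away in the dry cabinet and shut its door

TASK

With the flat steel lifter, take the purple culture dish off the dish stand and set it down in the middle of the two rails inside the clear cabinet, keeping it level and never touching the dish with the gripper. Stand the lifter back on its green mat, and push the cabinet door fully shut until it snaps home on its catch. Leave the other dish and everything else on the bench where it is.

Things in the scene. Friction and masses are not known exactly. Their poses are not given: they have to be found in the camera images.
- lifter: loose steel dish lifter (spatula, 130 g): flat blade 110 (its x) x 44 (y) x 3 mm; studs 4 mm high on its corners (x +-50, y +-18.5 mm) fence a 90 mm dish with 5 mm play along x. Origin: centre of the blade's underside; +x: its front end. A blue handle rises from its rear end (see lifter_grip). Starts standing flat on the green mat, stable by itself
- lifter_grip (a point): point on the axis of the lifter's straight blue handle, 100 mm up along it, at lifter x -113, z 85 mm. The handle leans 35 deg back from vertical, from (x -56, z 3) to (x -131, z 109) mm; 16 mm wide (y) by 24 mm thick, flat sides facing +-y. Axes as the lifter's
- dish_purple: closed round culture dish with purple agar, 90 mm diameter, 18 mm high, about 90 g; origin: centre of its underside. Starts on one of the stand's two bays. The dish to put away
- dish_amber: the same dish with amber agar, on the other bay of the stand; to be left alone
- stand: fixed grey dish stand, 100 (x) x 230 (y) mm, base 4 mm thick; two bays at y +-58 mm, each of two aluminium rails along x, 8 mm wide, 100 mm long, at +-34 mm from the bay's middle (60 mm free between them), tops 40 mm up. Origin: centre of its underside; its open front (-x) faces the robot: from there the lifter's blade goes in between the rails, under the dish
- cabinet: fixed clear cabinet with white edges, outside 190 (x) x 210 (y) x 220 mm high, walls 6 mm, roof 12 mm (underside at 208 mm). The whole front (at x -95 mm, facing the robot) is open. Inside, two black rails along x, x -50 to +50, 8 mm wide, at y +-34, tops 40 mm up. A catch roller hangs in the front right upper corner (y -78, z above 180 mm). Origin: centre of its underside
- rest (a point): where the middle of the dish's underside belongs: the middle of the cabinet's two rails, on their top level, 95 mm behind the open front; axes as the cabinet's
- door (a joint): cabinet door angle, rad: 0 fully shut on the catch, grows as it opens, to 2.5. Clear with white frame, 206 mm wide, 12 mm thick, 3 to 217 mm above the table. The catch resists (about 5 N at the free edge) from 0.075 rad on; past about 0.03 it pulls the door home and holds it; before that the door stays where it is left
- door_handle (a point): middle of the door's blue vertical bar handle, 80 mm long, 35 mm off the outer face, 195 mm from the hinge, 110 mm above the table; moves with the door
- door_hinge (a point): point on the door's vertical hinge axis, 110 mm above the table, at cabinet x -107, y +105 mm (front left edge seen from the robot). The axis lies in the plane of the door's outer face. Shut, the door runs from here along the cabinet's -y; opening, its free edge swings towards the robot (-x), then out to +y
- mat: fixed green mat 160 (x) x 100 (y) x 3 mm, the lifter's place; origin: centre of its underside
- burner: loose gas burner, red canister 90 mm diameter, 245 mm tall; leave alone. Origin under its centre
- bottle: loose amber bottle, 68 mm diameter, 160 mm tall; leave alone. Origin under its centre
- washbottle: loose white bottle with red cap, 70 mm diameter, 170 mm tall; leave alone. Origin under its centre
- jar: loose glass jar, 60 mm diameter, 50 mm tall; leave alone. Origin under its centre
- vial: loose small green jar, 36 mm diameter, 55 mm tall, in front of the stand between the two bays' lanes; leave alone. Origin under its centre
- tipbox: loose blue box with clear lid, 85 (x) x 120 (y) x 45 mm; leave alone. Origin under its centre
Things that resemble listed ones, but are neither listed nor needed, are in the scene too. What is meant by the mat is not blue, and is the smaller of those in its own colour.

How it is judged:
By the outcome, as a careful person would: the job done as asked, in the order asked, and still so for the second after the job is handed in, with the robot touching nothing.
It also fails if it takes over 72 s, if anything falls off the work surface, if the arm or the gripper's body presses on something with over 40 N, if the wrist force passes 120 N, or if a joint passes its speed limit or range.

ROBOT

A 7-joint arm with a two-finger parallel gripper is mounted at the origin on the work surface. World frame = base frame: x ahead of the robot, y to its left, z up, the work surface at z = 0. Lengths are in mm, angles in rad, forces in N, time in s.
With the tool pointing down it reaches from about 425 to 875 mm from the base axis. Payload 4.7 kg.
Tool frame: the origin (TCP) lies at the centre of the arm's flange, where the gripper is bolted on; the fingertips stand 182 mm ahead of it and the grasp point (between the pads) lies ctrl.pinch_z ahead of it (ctrl.pinch_z is the distance from the TCP to the grasp point, in mm); z points along the fingers, y is the line along which they close (so a half turn about z gives the same grasp; the last joint's range is limited). The gripper opens to 87 mm and grips with 3 to 60 N. Pads are 19 mm wide; open, the fingers measure 117 mm over their backs; the gripper's body (75 mm by 190 mm) begins 51 mm behind the grasp point.
Start: joints at [1.226, 0.321, -0.07, 1.45, 0.023, 1.371, -0.057], TCP at [228.232, -608.619, 404.787] pointing down, gripper open.
Joint ranges: [-2.86, 2.86], [-0.3, 2.09], [-1.38, 1.24], [0.06, 2.45], [-1.56, 4.7], [0.09, 2.05], [-2.69, 2.69]. Speed limits (rad/s): [2.57, 2.57, 3.14, 3.14, 3.14, 3.14, 3.14].

INTERFACE

Orientations are given as a unit quaternion [x, y, z, w].
In Python, from bench import ctrl gives the robot as it stands. The module is installed in compiled form; this text tells all that it offers.
- The arm moves only by the tool arm_command, never from a script. Its argument "plan" is a list that holds one entry, the list of rows, each a list of 5 numbers: the opening, from 0 (shut) to 1 (fully open), then the shift along the tool's x, y, z in mm, then the turn about the tool's z in degrees. In form: [[[fingers, dx, dy, dz, yaw], ...]]. A call has 1 to 12 rows; each row shifts and turns the commanded pose from where the row before left it, along the tool's axes as they then stand; what a row does not reach is not made up. A row lasts 1/10 s, in which the tool goes at most 50 mm and 8.59 degrees, less where a joint would pass 70% of its speed; a pose out of reach is approached as far as the arm can. A call is refused whole if a number of a shift passes 50 or a number of a turn 8.59, either way. A call with a gripper value outside its range is refused whole. The fingers move at their own pace and stop on an object; "newtons" is the grip in N (left out, the last holds). Time passes only in rows, so rows that do not move let the fingers close. It gives the time, the measured TCP pose, the force, the opening and the grip force at its end, in the units of the state.
- ctrl.sense(): the state, without advancing time (a new reading comes with each control period).
- ctrl.capture(name): name is "scene" or "top"; returns a dict with "image" (400x640x3 uint8, red, green, blue), "depth" (400x640 float32, mm along the optical axis (not along the pixel's ray), 0 where there is no reading), "fx", "fy", "cx", "cy" (pixels), "R" (3x3) and "t" (3): a world point X has camera coordinates R X + t. Camera axes: x right, y down, z forward; pixel columns grow to the right and rows downward; lengths in mm; the calibration is good to about 2 mm. A picture is of the moment at which its call begins.
- ctrl.hand_in(): hands the job in; it is judged then, once.
The state is a dict: "t": time; "qpos": joint angles; "qd": joint speeds; "joint_efforts": joint torques, N m; "ee_pos": TCP position; "tcp_rot": TCP orientation; "force": force on the tool from outside, world axes, zero at the start; "moment": the same for the moment, N m; "gripper_width": finger opening in mm; "gripper_force": force on a finger pad.
Only numpy, scipy, OpenCV 4.12 (cv2) and the standard library are available. Lean on these libraries where they do the work, as an engineer would, in place of code of your own. Each camera call takes 0.05 s, during which the arm holds its last target. There are 200 camera calls.

## Working session

There is one attempt and no reset: what is moved stays moved. The work goes in short steps, Python scripts to look and compute and a tool call to move; the robot and the scene stay as the last step left them, time stands still between calls to the robot, and variables do not carry over. Pictures are saved under pics/ and viewed, at most 10 in all, crops included, and the job is handed in when it is done.

Besides the shell and the picture viewer there is one more tool, called after "Emit:" as name(argument=value, ...), one argument or row to a line, values as JSON. arm_command: Moves the arm, as the interface text tells. Its arguments: {"type":"object","properties":{"plan":{"type":"array"},"newtons":{"type":"number"}},"required":["plan"]}

```bash
mkdir -p pics; ls
python3 - <<'E'
from bench import ctrl
import cv2,numpy as np,pickle
s=ctrl.sense();print(s, ctrl.pinch_z)
for n in("scene","top"):
    c=ctrl.capture(n);pickle.dump(c,open(f"{n}.pkl","wb"))
    cv2.imwrite(f"pics/{n}0.png",c["image"][:,:,::-1])
    print(n,c["fx"],c["fy"],c["cx"],c["cy"],c["R"],c["t"],-c["R"].T@c["t"])
E
```

```text
pics
{'t': 0.0, 'qpos': array([ 1.22608324,  0.32181935, -0.07009138,  1.45165764,  0.02261725,
        1.37077188, -0.05693183]), 'qd': array([ 0.00024975, -0.00062586, -0.00036318, -0.00023251,  0.00143778,
       -0.00084712,  0.00077608]), 'joint_efforts': array([ 3.54595513e-04, -4.91280949e+01, -4.03487189e-01, -3.12529707e+01,
       -6.38422254e-02,  4.38267749e-02,  1.71854363e-04]), 'ee_pos': array([ 228.15759726, -608.43067241,  403.67232268]), 'tcp_rot': array([ 9.83948613e-01,  1.78449583e-01, -2.21105602e-04, -9.07989974e-04]), 'force': array([ 0.37340283, -1.02594054,  0.04904522]), 'moment': array([-0.0126905 , -0.00912296,  0.02396622]), 'gripper_force': 0.0, 'gripper_width': 87.11814800181176} 163.5
scene 374.77903142267184 374.77903142267184 312.9686176854697 192.63381231460602 [[ 0.14810516  0.98886942 -0.01421699]
 [ 0.80804065 -0.12928545 -0.57476568]
 [-0.57020625  0.07363786 -0.81819453]] [ -35.39560803 -316.01690805 1488.56986845] [1109.38862704 -115.46985066 1035.80083814]
top 461.72537729526096 461.72537729526096 323.38349670743315 189.8708405407654 [[ 0.0218404  -0.99974822  0.00514707]
 [-0.99405447 -0.02226474 -0.10658323]
 [ 0.10667099 -0.00278865 -0.99429046]] [ -45.5243145   469.05884021 1675.70782135] [ 288.51489721  -30.39641165 1716.36842594]
```

View pics/scene0.png

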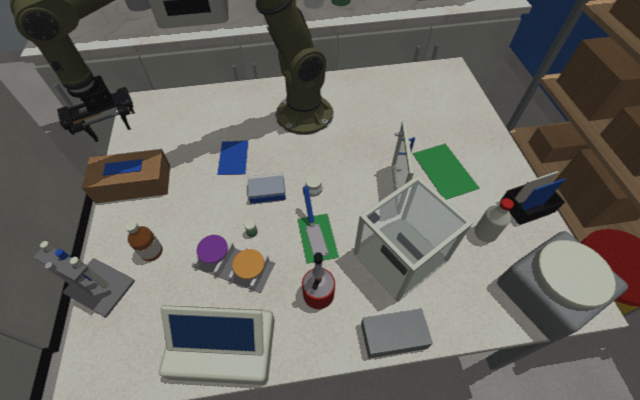

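View pics/top0.png

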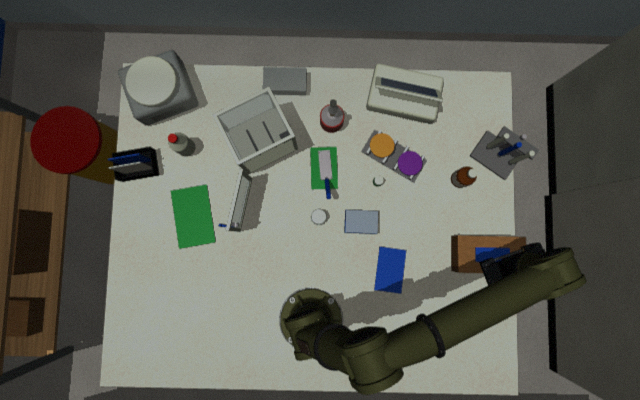

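The scene view shows purple dish at (212,250), amber (249,264), lifter at about (316,235), cabinet at about (412,240), open door at about (402,165). In the top view, lifter is at (325,170) on the small green mat, purple at (410,163), amber at (382,145), cabinet at (258,130), and the door runs from (243,170) to (235,230).

```bash
cat > h.py <<'E'
import cv2,numpy as np,pickle
from bench import ctrl
def load(n): return pickle.load(open(n+".pkl","rb"))
def snap(n,tag):
    c=ctrl.capture(n); pickle.dump(c,open(f"{n}{tag}.pkl","wb")); return c
def ray(c,p):
    p=np.atleast_2d(np.array(p,float)); d=np.c_[(p[:,0]-c["cx"])/c["fx"],(p[:,1]-c["cy"])/c["fy"],np.ones(len(p))]
    return -c["R"].T@c["t"], d@c["R"]
def plane(c,p,z):
    o,d=ray(c,p); return o+d*((z-o[2])/d[:,2])[:,None]
def proj(c,X):
    q=np.atleast_2d(X)@c["R"].T+c["t"]; return q[:,:2]/q[:,2:]*[c["fx"],c["fy"]]+[c["cx"],c["cy"]]
def tri(cs,ps):
    A=np.zeros((3,3));b=np.zeros(3)
    for c,p in zip(cs,ps):
        o,d=ray(c,p);d=d[0]/np.linalg.norm(d[0]);M=np.eye(3)-np.outer(d,d);A+=M;b+=M@o
    return np.linalg.solve(A,b)
def cloud(c,m):
    v,u=np.nonzero(m&(c["depth"]>0)); o,d=ray(c,np.c_[u,v]); return o+d*c["depth"][v,u][:,None]
def hsv(c): return cv2.cvtColor(c["image"],cv2.COLOR_RGB2HSV)
def mask(c,lo,hi,box):
    m=cv2.inRange(hsv(c),lo,hi); k=np.zeros_like(m); x0,y0,x1,y1=box; k[y0:y1,x0:x1]=1; return (m>0)&(k>0)
def zoom(c,box,s,name):
    x0,y0,x1,y1=box; cv2.imwrite(name,cv2.resize(c["image"][y0:y1,x0:x1,::-1],None,fx=s,fy=s,interpolation=cv2.INTER_CUBIC))
E
python3 - <<'E'
from h import *
S,T=load("scene"),load("top")
def cen(m):
    cs,_=cv2.findContours(m.astype(np.uint8),0,2);k=max(cs,key=cv2.contourArea);return k
B={"purple":((125,80,40),(165,255,255),(180,220,235,285),(390,140,430,185)),"amber":((8,120,80),(22,255,255),(225,235,275,290),(360,125,400,165))}
for n,(lo,hi,bs,bt) in B.items():
    ks=[cen(mask(c,lo,hi,b)) for c,b in((S,bs),(T,bt))]
    es=[cv2.fitEllipse(cv2.convexHull(k)) for k in ks]
    print(n,es,"tri",tri((S,T),[e[0] for e in es]),[plane(c,e[0],50)[0].round(1) for c,e in zip((S,T),es)])
for c,b in((S,(290,205,345,270)),(T,(300,140,345,195))):
    m=mask(c,(45,80,40),(80,255,255),b);k=cen(m);r=cv2.minAreaRect(k);P=plane(c,cv2.boxPoints(r),3)
    print("mat",r,P.round(1).tolist(),P.mean(0))
    m=mask(c,(100,120,40),(130,255,255),(295,175,325,235) if c is S else(315,170,340,205))
    P=cloud(c,m);print("handle",m.sum(),P.mean(0),P.min(0),P.max(0));l=cv2.fitLine(P.astype(np.float32),cv2.DIST_HUBER,0,.01,.01).ravel();print(l)
zoom(T,(205,70,355,240),3.5,"pics/topz.png")
zoom(S,(180,120,480,320),2.6,"pics/scz.png")
E
```

```text
purple [((211.6269989013672, 248.82420349121094), (26.975919723510742, 31.22127914428711), 61.65461349487305), ((409.6390075683594, 162.91477966308594), (24.04002571105957, 24.948373794555664), 129.7993927001953)] tri [ 573.59737069 -348.64232845   49.29467816] [array([ 574. , -348.8,   50. ]), array([ 573.4, -348.2,   50. ])]
amber [((247.79534912109375, 263.6504821777344), (28.848573684692383, 31.76473045349121), 65.00212860107422), ((381.662841796875, 145.01356506347656), (23.870920181274414, 24.6120548248291), 116.85896301269531)] tri [ 637.53135488 -245.79350819   50.52898935] [array([ 637.2, -246.4,   50. ]), array([ 637.6, -245.3,   50. ])]
mat ((325.1706237792969, 236.5176544189453), (45.12154006958008, 15.944390296936035), 77.47119140625) [[481.3, -37.8, 3.0], [476.3, 14.0, 3.0], [634.4, 16.4, 3.0], [638.3, -31.6, 3.0]] [557.5675033   -9.75843373   3.        ]
handle 155 [477.76593973 -49.45514417  72.49342919] [ 3.92488017e+02 -5.86147400e+01 -2.58262928e-03] [513.33963425 -36.87091971 119.37737662]
[-5.8398706e-01 -5.3976398e-02  8.0996650e-01  4.7950821e+02
 -4.9742180e+01  7.3141495e+01]
mat ((323.6485595703125, 167.49598693847656), (41.66046905517578, 26.395769119262695), 88.45184326171875) [[633.5, 19.2, 3.0], [638.6, -80.2, 3.0], [480.7, -87.4, 3.0], [475.8, 11.0, 3.0]] [557.13925394 -34.34504314   3.        ]
handle 79 [468.85132587 -48.87751671  85.73657109] [431.91546393 -58.67433958  31.06179138] [509.72157878 -40.19217743 122.0645081 ]
[-6.0146707e-01 -7.3959865e-02  7.9546672e-01  4.7503714e+02
 -4.8004566e+01  7.9808426e+01]
```

View pics/topz.png

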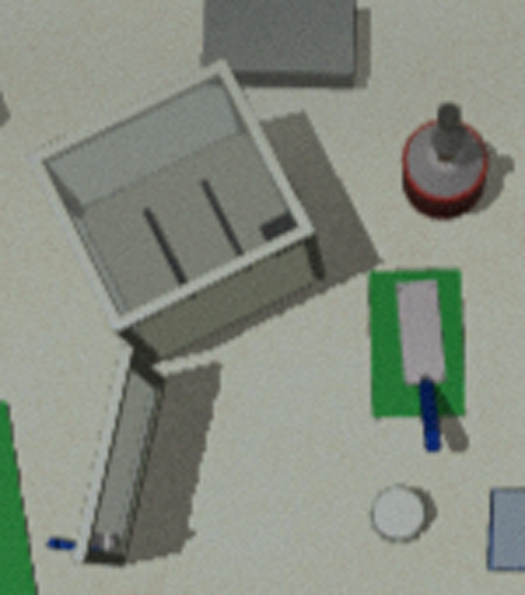

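View pics/scz.png

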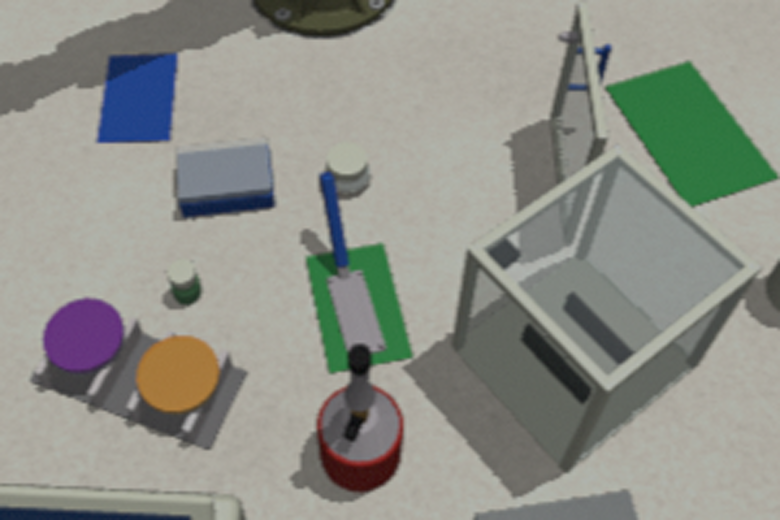

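The zoomed crops show the cabinet roof corners in the top view at crop (40,158), (222,62), (313,235) and (120,328). The door tip is at (80,560) with its handle at (60,544), and the lifter blade spans (397,283) to (444,384). I'll take finer zooms of the cabinet and stand for edges.

Run:
```python
from h import *
S,T=load("scene"),load("top")
def cr(c,x0,y0,w,h,s):
    im=cv2.resize(c["image"][y0:y0+h,x0:x0+w,::-1],None,fx=s,fy=s,interpolation=cv2.INTER_LANCZOS4)
    for u in range(x0//10*10+10,x0+w,10): cv2.putText(im,str(u),(int((u-x0)*s)-8,8),0,.3,(0,0,255));im[10:14,int((u-x0+.5)*s)]=(0,0,255)
    for v in range(y0//10*10+10,y0+h,10): cv2.putText(im,str(v),(0,int((v-y0)*s)+3),0,.3,(0,0,255));im[int((v-y0+.5)*s),20:24]=(0,0,255)
    return im
def mos(a,b,n):
    H=max(a.shape[0],b.shape[0]);o=np.zeros((H,a.shape[1]+b.shape[1],3),np.uint8);o[:a.shape[0],:a.shape[1]]=a;o[:b.shape[0],a.shape[1]:]=b;cv2.imwrite(n,o);print(o.shape)
mos(cr(T,212,82,92,100,5),cr(T,358,124,68,60,5),"pics/m1.png")
mos(cr(S,352,180,118,116,4),cr(S,190,228,85,65,3.8),"pics/m2.png")
# blade
for c,b in((T,(315,145,335,185)),(S,(300,215,332,258))):
    h=hsv(c);m=mask(c,(0,0,90),(180,70,255),b)
    # inside mat only
    cs,_=cv2.findContours(m.astype(np.uint8),0,2);k=max(cs,key=cv2.contourArea);r=cv2.minAreaRect(k);P=plane(c,cv2.boxPoints(r),6)
    print("blade",r,P.round(1).tolist(),P.mean(0).round(1))
```

```text
(500, 800, 3)
(464, 795, 3)
blade ((324.79656982421875, 164.5586395263672), (29.48114776611328, 11.792459487915039), 85.2363510131836) [[620.9, -10.6, 6.0], [625.7, -54.7, 6.0], [514.5, -66.1, 6.0], [509.8, -22.3, 6.0]] [567.7 -38.4   6. ]
blade ((316.2110290527344, 239.53671264648438), (34.67331314086914, 14.846308708190918), 73.3007583618164) [[511.4, -69.1, 6.0], [503.0, -22.1, 6.0], [622.3, -10.6, 6.0], [629.5, -55.0, 6.0]] [566.5 -39.2   6. ]
```

View pics/m1.png

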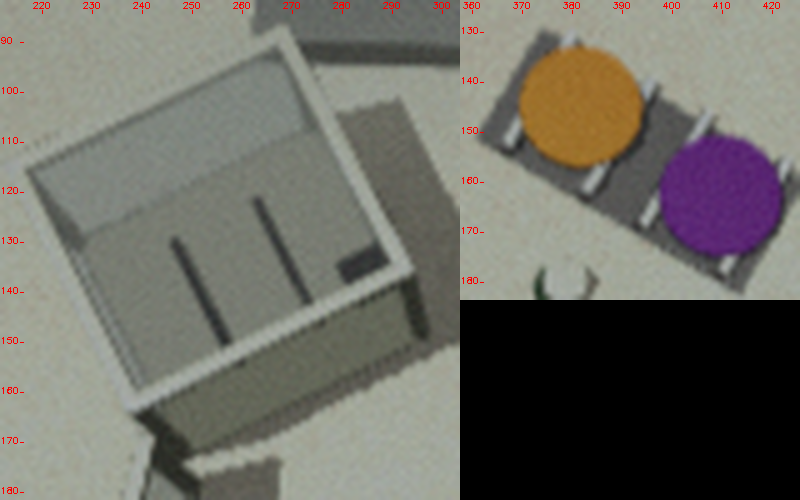

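View pics/m2.png

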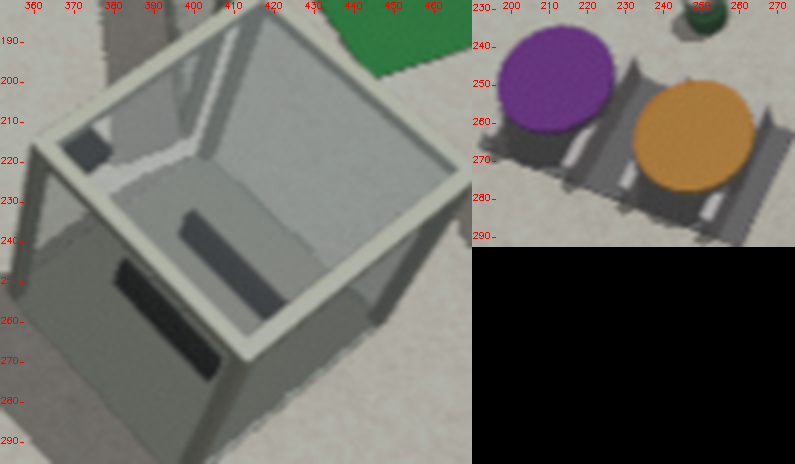

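The crops show the roof's outer corners in both views: top (216,115), (269,86.5), (294,135.5), (238,164) and scene (359.5,216), (418,180), (469.5,222), (413,270). Stand base corners in the top view are (374.5,129.5), (361.5,151) and (414,182).

Run:
```python
from h import *
S,T=load("scene"),load("top")
t={"BL":(216.3,115.1),"BR":(269.1,86.5),"FR":(294.1,135.5),"FL":(238.1,163.9)}
s={"FR":(359.5,215.8),"FL":(417.7,180.2),"BL":(469.5,222),"BR":(413.2,270)}
L={"BL":(95,105),"BR":(95,-105),"FR":(-95,-105),"FL":(-95,105)}
def fit(Lc,W):
    Lc,W=np.array(Lc,float),np.array(W)[:,:2];a=Lc-Lc.mean(0);b=W-W.mean(0)
    th=np.arctan2((a[:,0]*b[:,1]-a[:,1]*b[:,0]).sum(),(a*b).sum());R=np.array([[np.cos(th),-np.sin(th)],[np.sin(th),np.cos(th)]])
    c=W.mean(0)-R@Lc.mean(0);return np.degrees(th).round(2),c.round(1),(W-(Lc@R.T+c)).round(1).tolist()
ks=list(L)
for nm,W in(("top",plane(T,[t[k] for k in ks],220)),("scene",plane(S,[s[k] for k in ks],220)),("tri",np.array([tri((S,T),(s[k],t[k])) for k in ks]))):
    print(nm,fit([L[k] for k in ks],W),W[:,2].round(1))
# rails in top: ends of left/right rails on z=40
f=lambda x,y:(x/5+211.5,y/5+81.5)
P=plane(T,[f(175,240),f(229,345),f(257,198),f(310,302)],40);print("rails",P.round(1).tolist(),np.degrees(np.arctan2(*(P[1::2]-P[::2])[:,1::-1].T))-180)
g=lambda x,y:((x-460)/5+357.5,y/5+123.5)
W=plane(T,[g(545,30),g(480,138),g(742,292)],4);print("stand",W.round(1).tolist(),fit([(50,115),(-50,115),(-50,-115)],W))
# stand rails ends, tops z=40: front ends of 4 rails
P=plane(T,[g(510,147),g(592,190),g(650,222),g(729,268)],40);print("front ends",P.round(1).tolist(),fit([(-50,92),(-50,24),(-50,-24),(-50,-92)],P))
P=plane(T,[g(570,38),g(653,84),g(708,112),g(787,160)],40);print("back ends",P.round(1).tolist(),fit([(50,92),(50,24),(50,-24),(50,-92)],P))
# door: depth pts around door top edge
g=lambda x,y:(x/3.5+204.5,y/3.5+69.5)
print("door top hinge/tip",plane(T,[g(128,350),g(80,560)],217).round(1).tolist(),"handle top",plane(T,[g(62,544)],150).round(1))
for n,p,z in(("burner",(331.5,115),245),("vial",(378,180),55),("jar",(319,216),50)):print(n,plane(T,p,z).round(0))
```

```text
top (np.float64(28.52), array([659.4, 198.1]), [[-2.6, -10.1], [-1.1, 3.0], [1.2, 5.5], [2.5, 1.7]]) [220. 220. 220. 220.]
scene (np.float64(28.69), array([665.3, 198.8]), [[-6.6, -4.7], [-5.2, 2.4], [-1.6, 3.2], [13.4, -0.9]]) [220. 220. 220. 220.]
tri (np.float64(28.09), array([661.1, 200.1]), [[-4.1, -9.1], [-1.4, 2.7], [1.5, 3.0], [4.0, 3.4]]) [220.5 217.6 215.5 201.2]
rails [[686.6, 254.2, 40.0], [608.7, 211.4, 40.0], [719.8, 194.7, 40.0], [642.2, 152.8, 40.0]] [-331.19180303 -331.60930516]
stand [[706.3, -223.6, 4.0], [622.2, -175.5, 4.0], [509.8, -373.1, 4.0]] (np.float64(-29.46), array([ 608.4, -299. ]), [[-2.2, -0.2], [0.8, -1.2], [1.4, 1.4]])
front ends [[609.0, -194.6, 40.0], [578.3, -255.3, 40.0], [555.4, -298.2, 40.0], [522.7, -356.3, 40.0]] (np.float64(-28.1), array([ 610.4, -299.7]), [[-0.7, 0.3], [0.6, -0.4], [0.4, -0.9], [-0.3, 1.0]])
back ends [[691.9, -238.1, 40.0], [658.7, -299.8, 40.0], [638.5, -340.6, 40.0], [603.9, -398.9, 40.0]] (np.float64(-28.54), array([ 604.3, -295.5]), [[-0.3, 0.4], [-1.1, -1.5], [1.8, -0.1], [-0.4, 1.3]])
door top hinge/tip [[510.5, 236.7, 217.0], [313.6, 272.9, 217.0]] handle top [[329.7 304.5 150. ]]
burner [[693. -56. 245.]]
vial [[ 507. -232.   55.]]
jar [[372. -21.  50.]]
```

Emit:
arm_command(
  plan=[
    [[1, 0, 0, 0, 7.33], [1, 0, 0, 0, 7.33], [1, 27.5, -37.2, 0, 0], [1, 27.5, -37.2, 0, 0], [1, 27.5, -37.2, 0, 0], [1, 27.5, -37.2, 0, 0], [1, 27.5, -37.2, 0, 0], [1, 27.5, -37.2, 0, 0], [1, 27.5, -37.2, 0, 0], [1, 27.5, -37.2, 0, 0], [1, 27.5, -37.2, 0, 0], [1, 0, 0, 0, 0]],
  ],
  newtons=60,
)

```text
t: 1.3
ee_pos: [443.4, -243.1, 404.8]
tcp_rot: [0.998, 0.057, 0.001, -0.001]
force: [0.2, -0.6, 0.4]
gripper_width: 86.8
gripper_force: 0.0
```

Emit:
arm_command(
  plan=[
    [[1, 2.7, -38.1, 0, 0], [1, 2.7, -38.1, 0, 0], [1, 2.7, -38.1, 0, 0], [1, 2.7, -38.1, 0, 0], [1, 2.7, -38.1, 0, 0], [1, 0, 0, 30, 0], [1, 0, 0, 30, 0], [1, 0, 0, 28, 0], [1, 0, 0, 0, 0], [1, 0, 0, 0, 0], [1, 0, 0, 0, 0]],
  ],
)

```text
t: 2.4
ee_pos: [434.5, -59.6, 318.3]
tcp_rot: [0.999, 0.051, 0.001, 0.0]
force: [1.1, -0.9, -0.7]
gripper_width: 86.7
gripper_force: 0.0
```

Run:
```python
from h import *
from scipy.spatial.transform import Rotation as R
s=ctrl.sense();M=R.from_quat(s["tcp_rot"]).as_matrix();print(s["ee_pos"],M.round(4).tolist(),np.degrees(np.arctan2(M[1,0],M[0,0])),s["qpos"].round(2),s["force"])
```

```text
[434.54049492 -59.58648474 318.25919812] [[0.9947, 0.1023, 0.0023], [0.1023, -0.9947, -0.0006], [0.0022, 0.0008, -1.0]] 5.873572531174381 [ 0.64 -0.05 -0.55  2.04 -0.03  1.14 -1.36] [ 1.13458941 -0.920929   -0.67616475]
```

Emit:
arm_command(
  plan=[
    [[1, 3.2, -7.1, 0, 0], [1, 0, 0, 18, 0], [1, 0, 0, 18, 0], [1, 0, 0, 18, 0], [1, 0, 0, 0, 0], [1, 0, 0, 0, 0], [1, 0, 0, 0, 0]],
  ],
)

```text
t: 3.1
ee_pos: [437.1, -51.8, 264.1]
tcp_rot: [0.999, 0.051, 0.001, 0.0]
force: [-0.8, -0.2, 0.2]
gripper_width: 86.9
gripper_force: 0.0
```

Good. Close.

Emit:
arm_command(
  plan=[
    [[0, 0, 0, 0, 0], [0, 0, 0, 0, 0], [0, 0, 0, 0, 0], [0, 0, 0, 0, 0], [0, 0, 0, 0, 0], [0, 0, 0, 0, 0], [0, 0, 0, 0, 0], [0, 0, 0, 0, 0]],
  ],
  newtons=60,
)

```text
t: 3.9
ee_pos: [436.3, -51.9, 262.7]
tcp_rot: [0.999, 0.051, -0.0, 0.0]
force: [0.3, -0.4, 0.9]
gripper_width: 31.5
gripper_force: 0.0
```

Emit:
arm_command(
  plan=[
    [[0, 0, 0, 0, 0], [0, 0, 0, 0, 0], [0, 0, 0, 0, 0], [0, 0, 0, 0, 0], [0, 0, 0, 0, 0]],
  ],
)

```text
t: 4.4
ee_pos: [436.3, -51.9, 262.7]
tcp_rot: [0.999, 0.051, -0.0, 0.0]
force: [-0.3, -0.6, -0.4]
gripper_width: 15.1
gripper_force: 60.0
```

Emit:
arm_command(
  plan=[
    [[0, 0, 0, -15, 0], [0, 0, 0, -25, 0], [0, 0, 0, -25, 0], [0, 0, 0, -15, 0], [0, 0, 0, 0, 0], [0, 0, 0, 0, 0], [0, 0, 0, 0, 0]],
  ],
)

```text
t: 5.1
ee_pos: [435.8, -51.9, 341.4]
tcp_rot: [0.999, 0.051, -0.001, -0.0]
force: [-0.0, 0.8, -0.8]
gripper_width: 15.2
gripper_force: 60.0
```

```bash
cat > lift.py <<'E'
from h import *
from scipy.spatial.transform import Rotation as R
def pose():
    s=ctrl.sense();M=R.from_quat(s["tcp_rot"]).as_matrix();return s["ee_pos"],np.degrees(np.arctan2(M[1,0],M[0,0])),M,s
def blade(cs,zt):
    p,a,M,s=pose();print("tcp",p.round(1),"yaw",round(a,2),"F",s["force"].round(1),s["gripper_width"],"tilt",M[:2,2].round(4))
    c0=p+131*M[:,0];c0[2]=zt
    for c in cs:
        g=np.array([[x,y,0] for x in(-70,70) for y in(-34,34)])@R.from_euler('z',a,degrees=True).as_matrix().T+c0
        m0=np.zeros(c["depth"].shape,np.uint8);cv2.fillConvexPoly(m0,cv2.convexHull(proj(c,g).astype(np.int32)),1)
        P=cloud(c,m0>0);v,u=np.nonzero((m0>0)&(c["depth"]>0));k=abs(P[:,2]-zt)<10
        P=P[k];m=np.zeros_like(m0);m[v[k],u[k]]=255
        cs_,_=cv2.findContours(m,0,2);q=max(cs_,key=cv2.contourArea);r=cv2.minAreaRect(q);W=plane(c,cv2.boxPoints(r),zt)
        l=(W[:,:2]-p[:2])@M[:2,:2]; pl=np.linalg.lstsq(np.c_[P[:,:2]-P[:,:2].mean(0),np.ones(len(P))],P[:,2],rcond=None)[0]
        print("blade",k.sum(),"z",pl[2].round(1),"slope along x,y",(pl[:2]@M[:2,:2]).round(3),"corners in tool xy",l.round(1).tolist(),"centre",l.mean(0).round(1))
E
python3 - <<'E'
from lift import *
z=ctrl.sense()["ee_pos"][2]-259.7+3
S,T=snap("scene",1),snap("top",1); blade((S,T),z)
zoom(S,(250,120,400,270),4,"pics/g1.png")
E
```

```text
tcp [435.9 -51.9 341.5] yaw 5.9 F [-0.1  0.1 -1.8] 15.34228034865496 tilt [-0.0022  0.0006]
blade 513 z 82.9 slope along x,y [-0.022  0.   ] corners in tool xy [[72.1, 23.6], [69.2, -22.7], [188.0, -19.3], [189.9, 24.2]] centre [129.8   1.4]
blade 226 z 82.8 slope along x,y [-0.009  0.038] corners in tool xy [[186.8, -21.8], [186.7, 22.0], [112.6, 21.5], [112.7, -22.1]] centre [ 1.497e+02 -1.000e-01]
```

View pics/g1.png

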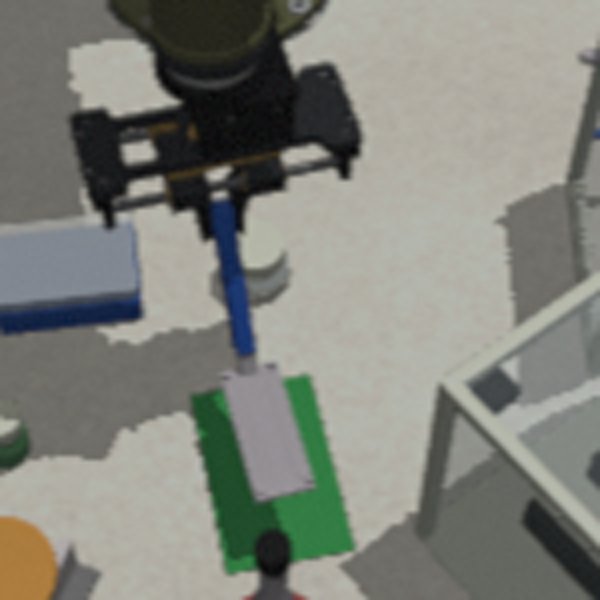

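The picture shows the lifter gripped level by its handle top at (220,215), with the blade clear above the mat. Front edge is about 187 mm ahead of the TCP, as planned.

Emit:
arm_command(
  plan=[
    [[0, 0, 0, 0, 8.475], [0, 0, 0, 0, 8.475], [0, 0, 0, 0, 8.475], [0, 0, 0, 0, 8.475], [0, 10.3, 24.4, 0, 0], [0, 10.3, 24.4, 0, 0], [0, 10.3, 24.4, 0, 0], [0, 10.3, 24.4, 0, 0], [0, -4.7, 24.4, 0, 0], [0, -4.7, 24.4, 0, 0], [0, -4.7, 24.4, 0, 0], [0, -4.7, 24.4, 0, 0]],
  ],
)

```text
t: 6.4
ee_pos: [363.6, -235.4, 341.9]
tcp_rot: [0.97, -0.242, -0.001, -0.0]
force: [1.0, 0.1, -1.7]
gripper_width: 15.1
gripper_force: 60.0
```

Emit:
arm_command(
  plan=[
    [[0, 0, 0, 0, 0], [0, 0, 0, 0, 0], [0, 0, 0, 0, 0]],
  ],
)

```text
t: 6.7
ee_pos: [365.0, -234.0, 342.4]
tcp_rot: [0.97, -0.241, -0.0, -0.0]
force: [-1.4, -0.3, -1.2]
gripper_width: 15.0
gripper_force: 60.0
```

Run:
```python
from lift import *
z=ctrl.sense()["ee_pos"][2]-259.7+3
S,T=snap("scene",2),snap("top",2); blade((S,T),z); print(ctrl.sense()["qpos"].round(2))
```

```text
tcp [ 365.  -233.9  342.6] yaw -27.9 F [-0.2  0.4 -1.1] 15.155897863925055 tilt [-0.0002  0.0003]
blade 491 z 84.2 slope along x,y [-0.02   0.001] corners in tool xy [[187.7, 23.1], [54.1, 25.7], [65.3, -22.6], [196.5, -22.2]] centre [125.9   1. ]
blade 261 z 84.1 slope along x,y [-0.018  0.015] corners in tool xy [[78.3, -23.1], [187.2, -22.3], [187.0, 21.5], [78.2, 20.4]] centre [132.7  -0.8]
[ 0.87 -0.09 -0.34  2.03 -0.03  1.2  -1.52]
```

Emit:
arm_command(
  plan=[
    [[0, 0, 1.3, 15, 0], [0, 0, 0, 20, 0], [0, 0, 0, 15, 0], [0, 0, 0, 10, 0], [0, 0, 0, 0, 0], [0, 0, 0, 0, 0], [0, 10, 0, 0, 0], [0, 12, 0, 0, 0], [0, 0, 0, 0, 0], [0, 0, 0, 0, 0]],
  ],
)

```text
t: 7.8
ee_pos: [383.8, -246.5, 282.9]
tcp_rot: [0.97, -0.242, 0.0, -0.0]
force: [0.1, -0.3, -0.8]
gripper_width: 15.1
gripper_force: 60.0
```

Run:
```python
from lift import *
p,a,M,s=pose();print(p,a,s["force"]); u=M[:2,0]; d=np.array([573.6,-348.6])-p[:2]; print("dish in tool xy",d@M[:2,:2])
S,T=snap("scene",3),snap("top",3)
zoom(S,(180,200,300,300),5,"pics/s3.png")
```

```text
[ 383.75595432 -246.45615005  282.9000849 ] -27.992923044213175 [ 0.06342077 -0.34489677 -0.76424632]
dish in tool xy [215.57584325   1.08791159]
```

View pics/s3.png

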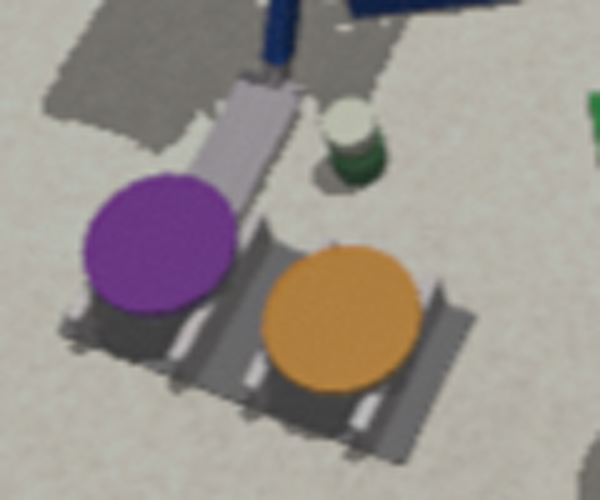

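The picture shows the blade passing under the purple dish at (160,240) between its rails, clear of the vial at (355,140).

Emit:
arm_command(
  plan=[
    [[0, 15, 0, 0, 0], [0, 20, 0, 0, 0], [0, 20, 0, 0, 0], [0, 17, 0, 0, 0], [0, 10, 0, 0, 0], [0, 0, 0, 0, 0], [0, 0, 0, 0, 0], [0, 0, 0, 0, 0]],
  ],
)

```text
t: 8.7
ee_pos: [454.9, -284.4, 282.6]
tcp_rot: [0.97, -0.242, -0.001, 0.0]
force: [-0.1, -0.0, -1.9]
gripper_width: 15.2
gripper_force: 60.0
```

Emit:
arm_command(
  plan=[
    [[0, 1.5, 0, -3, 0], [0, 0, 0, -4, 0], [0, 0, 0, -3, 0], [0, 0, 0, -3, 0], [0, 0, 0, -3, 0], [0, 0, 0, -3, 0], [0, 0, 0, -3, 0], [0, 0, 0, -4, 0], [0, 0, 0, -5, 0], [0, 0, 0, 0, 0], [0, 0, 0, 0, 0]],
  ],
)

```text
t: 9.8
ee_pos: [457.0, -285.5, 313.9]
tcp_rot: [0.97, -0.242, 0.0, 0.0]
force: [-0.5, 0.3, -2.0]
gripper_width: 15.7
gripper_force: 60.0
```

```bash
cat > dish.py <<'E'
from lift import *
def dish(tag,show=True):
    p,a,M,s=pose();print("tcp",p.round(1),"yaw",round(a,2),"F",s["force"].round(1),"M",s["moment"].round(2),"w",round(s["gripper_width"],1))
    cs=[snap("scene",tag),snap("top",tag)];es=[];out=[]
    for c in cs:
        m=cv2.inRange(hsv(c),(125,80,40),(165,255,255));k=max(cv2.findContours(m,0,2)[0],key=cv2.contourArea);e=cv2.fitEllipse(cv2.convexHull(k));es.append(e[0])
        P=cloud(c,cv2.erode(cv2.drawContours(np.zeros_like(m),[k],-1,255,-1),np.ones((3,3)))>0)
        pl=np.linalg.lstsq(np.c_[P[:,:2]-P[:,:2].mean(0),np.ones(len(P))],P[:,2],rcond=None)[0]
        print(" n",len(P),"top z",pl[2].round(1),"slope tool x,y",(pl[:2]@M[:2,:2]).round(3),"px",np.round(e[0],1))
    t=tri(cs,es);print(" dish tri",t.round(1),"in tool",((t[:2]-p[:2])@M[:2,:2]).round(1));return cs,t
E
python3 -c "
from dish import *
dish(4)"
```

```text
tcp [ 457.  -285.5  313.9] yaw -28.0 F [-0.5  0.3 -2. ] M [0.17 0.21 0.05] w 15.7
 n 593 top z 72.8 slope tool x,y [-0.013  0.001] px [210.4 246. ]
 n 141 top z 71.8 slope tool x,y [-0.047  0.029] px [410.2 161.9]
 dish tri [ 574.2 -347.4   68. ] in tool [132.6  -0.3]
```

```bash
cat > plan.py <<'E'
import sys
from lift import *
# usage: plan.py f n  x y z yaw [n x y z yaw ...]: smooth rows from measured pose
def rows(segs,f=0):
    p,a,M,s=pose();c=np.r_[p,a];print("from",c.round(1),"r",np.hypot(*c[:2]).round(0))
    for n,*g in segs:
        g=np.array(g,float);w=np.ones(n);w[0]=w[-1]=.5
        if n>4: w[0]=w[-1]=.3;w[1]=w[-2]=.7
        w/=w.sum();d=g-c
        for k in w:
            psi=np.radians(c[3]);X,Y,Z,T=d*k
            print([f,round(X*np.cos(psi)+Y*np.sin(psi),1),round(X*np.sin(psi)-Y*np.cos(psi),1),round(-Z,1),round(-T,2)],end=",")
            c=c+d*k
        print(" | r",np.hypot(*c[:2]).round(0))
if __name__=="__main__":
    a=[float(x) for x in sys.argv[2:]]; rows([(int(a[i]),*a[i+1:i+5]) for i in range(0,len(a),5)],float(sys.argv[1]))
E
python3 plan.py 0 4 457 -285.5 354 -28 18 436 -52 354 28.6 6 431 5 330 28.6
```

```text
from [ 456.9 -285.4  313.6  -28. ] r 539.0
[0.0, np.float64(0.0), np.float64(0.0), np.float64(-6.7), np.float64(-0.0)],[0.0, np.float64(0.0), np.float64(0.0), np.float64(-13.5), np.float64(-0.0)],[0.0, np.float64(0.0), np.float64(0.0), np.float64(-13.5), np.float64(-0.0)],[0.0, np.float64(0.0), np.float64(0.0), np.float64(-6.7), np.float64(-0.0)], | r 539.0
[0.0, np.float64(-2.4), np.float64(-3.7), np.float64(-0.0), np.float64(-1.06)],[0.0, np.float64(-5.4), np.float64(-8.7), np.float64(-0.0), np.float64(-2.48)],[0.0, np.float64(-7.2), np.float64(-12.7), np.float64(-0.0), np.float64(-3.54)],[0.0, np.float64(-6.4), np.float64(-13.2), np.float64(-0.0), np.float64(-3.54)],[0.0, np.float64(-5.6), np.float64(-13.5), np.float64(-0.0), np.float64(-3.54)],[0.0, np.float64(-4.8), np.float64(-13.9), np.float64(-0.0), np.float64(-3.54)],[0.0, np.float64(-3.9), np.float64(-14.1), np.float64(-0.0), np.float64(-3.54)],[0.0, np.float64(-3.0), np.float64(-14.3), np.float64(-0.0), np.float64(-3.54)],[0.0, np.float64(-2.1), np.float64(-14.5), np.float64(-0.0), np.float64(-3.54)],[0.0, np.float64(-1.2)
[... 468 characters left out ...]
64(4.1), np.float64(-14.1), np.float64(-0.0), np.float64(-3.54)],[0.0, np.float64(3.5), np.float64(-9.6), np.float64(-0.0), np.float64(-2.48)],[0.0, np.float64(1.7), np.float64(-4.1), np.float64(-0.0), np.float64(-1.06)], | r 439.0
[0.0, np.float64(1.7), np.float64(-3.9), np.float64(1.8), np.float64(-0.0)],[0.0, np.float64(4.0), np.float64(-9.2), np.float64(4.2), np.float64(-0.0)],[0.0, np.float64(5.7), np.float64(-13.1), np.float64(6.0), np.float64(-0.0)],[0.0, np.float64(5.7), np.float64(-13.1), np.float64(6.0), np.float64(-0.0)],[0.0, np.float64(4.0), np.float64(-9.2), np.float64(4.2), np.float64(-0.0)],[0.0, np.float64(1.7), np.float64(-3.9), np.float64(1.8), np.float64(-0.0)], | r 431.0
```

Emit:
arm_command(
  plan=[
    [[0, 0, 0, -6.7, 0], [0, 0, 0, -13.5, 0], [0, 0, 0, -13.5, 0], [0, 0, 0, -6.7, 0], [0, -2.4, -3.7, 0, -1.06], [0, -5.4, -8.7, 0, -2.48], [0, -7.2, -12.7, 0, -3.54], [0, -6.4, -13.2, 0, -3.54], [0, -5.6, -13.5, 0, -3.54], [0, -4.8, -13.9, 0, -3.54], [0, -3.9, -14.1, 0, -3.54], [0, -3.0, -14.3, 0, -3.54]],
  ],
)

```text
t: 11.1
ee_pos: [447.4, -181.6, 353.4]
tcp_rot: [1.0, -0.025, -0.001, -0.0]
force: [-0.4, 0.4, -0.7]
gripper_width: 15.0
gripper_force: 60.0
```

Emit:
arm_command(
  plan=[
    [[0, -2.1, -14.5, 0, -3.54], [0, -1.2, -14.6, 0, -3.54], [0, -0.3, -14.6, 0, -3.54], [0, 0.6, -14.6, 0, -3.54], [0, 1.5, -14.6, 0, -3.54], [0, 2.4, -14.5, 0, -3.54], [0, 3.3, -14.3, 0, -3.54], [0, 4.1, -14.1, 0, -3.54], [0, 3.5, -9.6, 0, -2.48], [0, 1.7, -4.1, 0, -1.06], [0, 0, 0, 0, 0], [0, 0, 0, 0, 0]],
  ],
)

```text
t: 12.3
ee_pos: [436.2, -52.5, 354.0]
tcp_rot: [0.969, 0.247, -0.0, 0.0]
force: [-0.2, -0.2, -1.1]
gripper_width: 15.3
gripper_force: 60.0
```

```bash
python3 -c "
from dish import *
dish(5)"
python3 - <<'E'
# re-measure cabinet rails with robot out of the way: mask dark rails on top view
from h import *
T=load("top")
h=hsv(T);m=mask(T,(0,0,0),(180,255,75),(240,118,276,155));n,l,st,ce=cv2.connectedComponentsWithStats(m.astype(np.uint8))
for i in range(1,n):
    if st[i,4]>15:
        v,u=np.nonzero(l==i);P=plane(T,np.c_[u,v],40)[:,:2];d=cv2.fitLine(P.astype(np.float32),2,0,.01,.01).ravel();y=P@[-.479,.878];print(st[i],"ang",np.degrees(np.arctan2(d[1],d[0])),"lat",y.mean(),"ax",(P@[.878,.479]).min(),(P@[.878,.479]).max())
print("rest lat,ax",[659.5*-.479+200.3*.878,659.5*.878+200.3*.479])
E
```

```text
tcp [436.2 -52.5 354. ] yaw 28.59 F [-0.2 -0.2 -1.1] M [-0.13  0.19 -0.01] w 15.3
 n 539 top z 113.1 slope tool x,y [-0.002 -0.003] px [331.9 215.8]
 n 313 top z 113.0 slope tool x,y [-0.032  0.01 ] px [310.8 163.6]
 dish tri [552.9  10.8 108.5] in tool [132.8   0.3]
[263 122  11  21  32] ang 28.00725 lat -171.9604999708223 ax 637.6182949303775 722.0023608401997
[247 130  11  21  41] ang 27.907238 lat -105.18101462941927 ax 637.858520997668 722.0695548972767
rest lat,ax [-140.03709999999995, 674.9847000000001]
```

```bash
python3 plan.py 0 6 433 5.4 320 29.8 4 429.7 26.3 314 29.8 4 444.3 62.5 314 29.8 4 463.5 90 314 29.8 7 528 125 314 29.8| sed 's/np.float64(\([-0-9.]*\))/\1/g'
```

```text
from [436.2 -52.7 354.1  28.6] r 439.0
[0.0, 1.9, -3.9, 2.6, -0.09],[0.0, 4.4, -9.2, 6.0, -0.22],[0.0, 6.3, -13.1, 8.5, -0.31],[0.0, 6.4, -13.1, 8.5, -0.31],[0.0, 4.5, -9.1, 6.0, -0.22],[0.0, 1.9, -3.9, 2.6, -0.09], | r 433.0
[0.0, 1.3, -3.3, 1.0, -0.0],[0.0, 2.5, -6.6, 2.0, -0.0],[0.0, 2.5, -6.6, 2.0, -0.0],[0.0, 1.3, -3.3, 1.0, -0.0], | r 431.0
[0.0, 5.1, -4.0, -0.0, -0.0],[0.0, 10.2, -8.1, -0.0, -0.0],[0.0, 10.2, -8.1, -0.0, -0.0],[0.0, 5.1, -4.0, -0.0, -0.0], | r 449.0
[0.0, 5.1, -2.4, -0.0, -0.0],[0.0, 10.1, -4.8, -0.0, -0.0],[0.0, 10.1, -4.8, -0.0, -0.0],[0.0, 5.1, -2.4, -0.0, -0.0], | r 472.0
[0.0, 4.4, 0.1, -0.0, -0.0],[0.0, 10.3, 0.2, -0.0, -0.0],[0.0, 14.7, 0.3, -0.0, -0.0],[0.0, 14.7, 0.3, -0.0, -0.0],[0.0, 14.7, 0.3, -0.0, -0.0],[0.0, 10.3, 0.2, -0.0, -0.0],[0.0, 4.4, 0.1, -0.0, -0.0], | r 543.0
```

Emit:
arm_command(
  plan=[
    [[0, 1.9, -3.9, 2.6, -0.09], [0, 4.4, -9.2, 6.0, -0.22], [0, 6.3, -13.1, 8.5, -0.31], [0, 6.4, -13.1, 8.5, -0.31], [0, 4.5, -9.1, 6.0, -0.22], [0, 1.9, -3.9, 2.6, -0.09], [0, 1.3, -3.3, 1, 0], [0, 2.5, -6.6, 2, 0], [0, 2.5, -6.6, 2, 0], [0, 1.3, -3.3, 1, 0], [0, 0, 0, 0, 0], [0, 0, 0, 0, 0]],
  ],
)

```text
t: 13.6
ee_pos: [429.8, 26.9, 314.0]
tcp_rot: [0.966, 0.258, 0.0, 0.0]
force: [0.1, -0.9, -1.8]
gripper_width: 15.3
gripper_force: 60.0
```

Emit:
arm_command(
  plan=[
    [[0, 5.1, -4, 0, 0], [0, 10.2, -8.1, 0, 0], [0, 10.2, -8.1, 0, 0], [0, 5.1, -4, 0, 0], [0, 5.1, -2.4, 0, 0], [0, 10.1, -4.8, 0, 0], [0, 10.1, -4.8, 0, 0], [0, 5.1, -2.4, 0, 0], [0, 0, 0, 0, 0], [0, 0, 0, 0, 0], [0, 0, 0, 0, 0]],
  ],
)

```text
t: 14.7
ee_pos: [463.2, 90.3, 313.8]
tcp_rot: [0.966, 0.257, -0.0, 0.0]
force: [-0.4, 0.5, -1.6]
gripper_width: 15.5
gripper_force: 60.0
```

```bash
python3 -c "
from dish import *
cs,t=dish(6)
zoom(cs[0],(330,120,480,270),4,'pics/c6.png')"; python3 plan.py 0 7 528 125 314 29.8| sed 's/np.float64(\([-0-9.]*\))/\1/g'
```

```text
tcp [463.2  90.3 313.8] yaw 29.83 F [-0.4  0.5 -1.6] M [-0.16  0.21  0.06] w 15.5
 n 270 top z 219.5 slope tool x,y [-0.003  0.005] px [384.9 222.2]
 n 133 top z 72.8 slope tool x,y [-0.017 -0.036] px [270.5 154.3]
 dish tri [587.2 158.7  89.9] in tool [141.7   2.3]
from [463.2  90.4 313.9  29.8] r 472.0
[0.0, 4.4, 0.1, -0.0, 0.0],[0.0, 10.3, 0.3, -0.0, 0.0],[0.0, 14.7, 0.4, -0.0, 0.01],[0.0, 14.7, 0.4, -0.0, 0.01],[0.0, 14.7, 0.4, -0.0, 0.01],[0.0, 10.3, 0.3, -0.0, 0.0],[0.0, 4.4, 0.1, -0.0, 0.0], | r 543.0
```

View pics/c6.png

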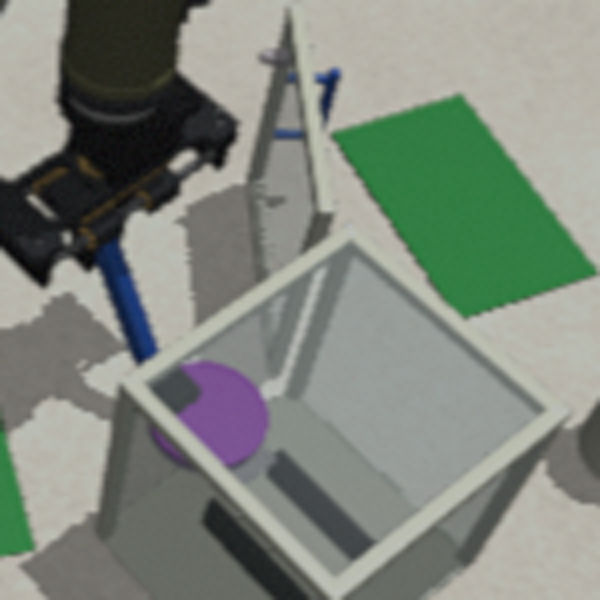

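The picture shows the dish on the blade just inside the open front at (210,415). The gripper body at (110,190) is clear of door and roof.

Emit:
arm_command(
  plan=[
    [[0, 4.4, 0.1, 0, 0], [0, 10.3, 0.3, 0, 0], [0, 14.7, 0.4, 0, 0], [0, 14.7, 0.4, 0, 0], [0, 14.7, 0.4, 0, 0], [0, 10.3, 0.3, 0, 0], [0, 4.4, 0.1, 0, 0], [0, 0, 0, 0, 0], [0, 0, 0, 0, 0]],
  ],
)

```text
t: 15.7
ee_pos: [527.8, 125.7, 313.7]
tcp_rot: [0.966, 0.258, -0.0, 0.0]
force: [-0.2, -0.3, -2.4]
gripper_width: 15.3
gripper_force: 60.0
```

```bash
cat > cab.py <<'E'
from lift import *
p,a,M,s=pose();u=np.array([.8805,.4741]);n=np.array([-.4741,.8805]);rest=np.array([659.3,201.])
f=lambda q:((q-rest)@u,(q-rest)@n)
print("tcp",p.round(1),a.round(2),"F",s["force"].round(1),"M",s["moment"].round(2)); d=p[:2]+M[:2,:2]@[132.8,.3]
print("dish cab",np.round(f(d),1),"lifter",np.round(f(p[:2]+M[:2,0]*131.5),1))
for x,y in((37.5,95),(37.5,-95)): print("body front",np.round(f(p[:2]+M[:2,:2]@[x,y]),1))
# where does the gripper body appear (depth) relative to cabinet front, top view
T=snap("top","c");P=cloud(T,np.ones((400,640),bool));k=(P[:,2]>p[2]-125)&(P[:,2]<p[2]+5)
Q=(P[k][:,:2]-rest)@np.c_[u,n];t=(P[k][:,:2]-p[:2])@M[:2,:2];k2=(abs(t)<130).all(1)&(t[:,0]>-60)&(t[:,0]<60)
print("body in tool pct x",np.percentile(t[k2][:,0],[1,50,99]).round(0),"y",np.percentile(t[k2][:,1],[1,50,99]).round(0),"cab x max",np.percentile(Q[k2][:,0],99).round(0))
E
python3 cab.py
```

```text
tcp [527.8 125.7 313.7] 29.88 F [-0.2 -0.3 -2.4] M [-0.07  0.21  0.03]
dish cab [-18.7  -0.6] lifter [-20.   -0.3]
body front [-111.4  -97.9]
body front [-116.6   92. ]
body in tool pct x [-37.   6.  59.] y [-127.   47.   96.] cab x max -91.0
```

Emit:
arm_command(
  plan=[
    [[0, 2, 1.0, 0, 0], [0, 3, 0.2, 0, 0], [0, 3, 0, 0, 0], [0, 3, 0, 0, 0], [0, 2, 0, 0, 0], [0, 0, 0, 0, 0], [0, 0, 0, 0, 0]],
  ],
)

```text
t: 16.45
ee_pos: [539.9, 131.3, 313.8]
tcp_rot: [0.966, 0.258, -0.0, -0.0]
force: [0.3, -0.4, -2.1]
gripper_width: 15.2
gripper_force: 60.0
```

```bash
python3 cab.py
```

```text
tcp [539.9 131.3 313.8] 29.89 F [ 0.3 -0.4 -2.1] M [-0.14  0.23  0.06]
dish cab [-5.4 -1.4] lifter [-6.7 -1.2]
body front [-98.  -98.7]
body front [-103.3   91.2]
body in tool pct x [-37.  10.  59.] y [-126.  -63.   98.] cab x max -78.0
```

Emit:
arm_command(
  plan=[
    [[0, 1, 0, 0, 0], [0, 1, 0, 0, 0], [0, 0, 0, 0, 0], [0, 0, 0, 0, 0]],
  ],
)

```text
t: 16.9
ee_pos: [541.7, 132.2, 313.9]
tcp_rot: [0.966, 0.258, -0.0, 0.0]
force: [0.4, 0.7, -1.7]
gripper_width: 15.1
gripper_force: 60.0
```

Emit:
arm_command(
  plan=[
    [[0, 0, 0, 3, 0], [0, 0, 0, 5, 0], [0, 0, 0, 3, 0], [0, 0, 0, 2, 0], [0, 0, 0, 2, 0], [0, 0, 0, 2, 0], [0, 0, 0, 2, 0], [0, 0, 0, 3, 0], [0, 0, 0, 4, 0], [0, 0, 0, 5, 0], [0, 0, 0, 0, 0], [0, 0, 0, 0, 0]],
  ],
)

```text
t: 18.1
ee_pos: [541.6, 132.2, 282.7]
tcp_rot: [0.966, 0.258, -0.0, -0.0]
force: [0.6, 0.4, -1.0]
gripper_width: 15.0
gripper_force: 60.0
```

```bash
cat > dc.py <<'E'
from dish import *
# dish on the rails: cast purple outline centre (top view) onto agar height z=50
def dc(tag):
    p,a,M,s=pose();print("tcp",p.round(1),a.round(2),"F",s["force"].round(1));rest=np.array([659.3,201.])
    for n in("top","scene"):
        c=snap(n,tag);m=cv2.inRange(hsv(c),(125,50,40),(168,255,255));k=np.vstack([q for q in cv2.findContours(m,0,2)[0] if cv2.contourArea(q)>15])
        e=cv2.fitEllipse(cv2.convexHull(k));q=plane(c,e[0],50)[0][:2];print(n,np.round(e,1) if 0 else e,q.round(1),"cab",((q-rest)@[.8805,.4741]).round(1),((q-rest)@[-.4741,.8805]).round(1))
E
python3 -c "
from dc import *
dc(7)"
```

```text
tcp [541.6 132.2 282.7] 29.88 F [ 0.6  0.4 -1. ]
top ((257.3795471191406, 131.4857940673828), (10.410477638244629, 19.015932083129883), 60.849830627441406) [677.7 212.3] cab 21.6 1.2
scene ((401.6094055175781, 247.35731506347656), (27.879993438720703, 32.32292938232422), 112.16807556152344) [655.2 198.8] cab -4.7 -0.0
```

```bash
python3 plan.py 0 8 463.5 90 282.7 29.8 5 444.3 62.5 282.7 29.8 4 429.7 26.3 282.7 29.8 3 433 5.4 300 29.8 8 436.3 -51.9 300 5.9 | sed 's/np.float64(\([-0-9.]*\))/\1/g'
```

```text
from [541.8 132.2 283.   29.9] r 558.0
[0.0, -4.4, -0.1, 0.0, 0.0],[0.0, -10.4, -0.3, 0.0, 0.01],[0.0, -14.8, -0.4, 0.1, 0.01],[0.0, -14.8, -0.4, 0.1, 0.01],[0.0, -14.8, -0.4, 0.1, 0.01],[0.0, -14.8, -0.4, 0.1, 0.01],[0.0, -10.4, -0.3, 0.0, 0.01],[0.0, -4.4, -0.1, 0.0, 0.0], | r 472.0
[0.0, -3.0, 1.4, -0.0, -0.0],[0.0, -7.1, 3.3, -0.0, -0.0],[0.0, -10.1, 4.8, -0.0, -0.0],[0.0, -7.1, 3.3, -0.0, -0.0],[0.0, -3.0, 1.4, -0.0, -0.0], | r 449.0
[0.0, -5.1, 4.0, -0.0, -0.0],[0.0, -10.2, 8.1, -0.0, -0.0],[0.0, -10.2, 8.1, -0.0, -0.0],[0.0, -5.1, 4.0, -0.0, -0.0], | r 431.0
[0.0, -1.9, 4.9, -4.3, -0.0],[0.0, -3.8, 9.9, -8.7, -0.0],[0.0, -1.9, 4.9, -4.3, -0.0], | r 433.0
[0.0, -1.3, 2.6, -0.0, 1.19],[0.0, -2.9, 6.1, -0.0, 2.79],[0.0, -3.7, 8.8, -0.0, 3.98],[0.0, -3.0, 9.1, -0.0, 3.98],[0.0, -2.4, 9.3, -0.0, 3.98],[0.0, -1.8, 9.4, -0.0, 3.98],[0.0, -0.8, 6.7, -0.0, 2.79],[0.0, -0.2, 2.9, -0.0, 1.19], | r 439.0
```

Emit:
arm_command(
  plan=[
    [[0, -4.4, -0.1, 0, 0], [0, -10.4, -0.3, 0, 0], [0, -14.8, -0.4, 0, 0], [0, -14.8, -0.4, 0, 0], [0, -14.8, -0.4, 0, 0], [0, -14.8, -0.4, 0, 0], [0, -14.8, -0.4, 0, 0], [0, -10.4, -0.3, 0, 0], [0, -6.4, -0.2, 0, 0], [0, 0, 0, 0, 0], [0, 0, 0, 0, 0]],
  ],
)

```text
t: 19.3
ee_pos: [449.0, 82.2, 283.2]
tcp_rot: [0.966, 0.258, 0.0, 0.0]
force: [-0.1, 0.4, -1.4]
gripper_width: 15.0
gripper_force: 60.0
```

```bash
python3 -c "
from dc import *
dc(8)"; python3 plan.py 0  3 444.3 62.5 284 29.8 4 429.7 26.3 290 29.8 3 433 5.4 300 29.8 8 436.3 -51.9 300 5.9 | sed 's/np.float64(\([-0-9.]*\))/\1/g'
```

```text
tcp [449.   82.2 283.2] 29.87 F [-0.1  0.4 -1.4]
top ((260.6484069824219, 137.11605834960938), (23.933425903320312, 24.532623291015625), 51.99517059326172) [656.9 199.5] cab -2.8 -0.2
scene ((401.55950927734375, 247.34068298339844), (27.813884735107422, 32.18646240234375), 110.56266784667969) [655.1 198.6] cab -4.8 -0.1
from [449.1  82.4 283.1  29.9] r 457.0
[0.0, -3.5, 3.7, -0.2, 0.03],[0.0, -7.0, 7.4, -0.5, 0.05],[0.0, -3.5, 3.7, -0.2, 0.03], | r 449.0
[0.0, -5.1, 4.0, -1.0, -0.0],[0.0, -10.2, 8.1, -2.0, -0.0],[0.0, -10.2, 8.1, -2.0, -0.0],[0.0, -5.1, 4.0, -1.0, -0.0], | r 431.0
[0.0, -1.9, 4.9, -2.5, -0.0],[0.0, -3.8, 9.9, -5.0, -0.0],[0.0, -1.9, 4.9, -2.5, -0.0], | r 433.0
[0.0, -1.3, 2.6, -0.0, 1.19],[0.0, -2.9, 6.1, -0.0, 2.79],[0.0, -3.7, 8.8, -0.0, 3.98],[0.0, -3.0, 9.1, -0.0, 3.98],[0.0, -2.4, 9.3, -0.0, 3.98],[0.0, -1.8, 9.4, -0.0, 3.98],[0.0, -0.8, 6.7, -0.0, 2.79],[0.0, -0.2, 2.9, -0.0, 1.19], | r 439.0
```

Emit:
arm_command(
  plan=[
    [[0, -5, 2, 0, 0], [0, -6, 8, 0, 0], [0, -3.5, 4.8, 0, 0], [0, -5.1, 4, -1, 0], [0, -10.2, 8.1, -2, 0], [0, -10.2, 8.1, -2, 0], [0, -5.1, 4, -1, 0], [0, -1.9, 4.9, -2.5, 0], [0, -3.8, 9.9, -10, 0], [0, -1.9, 4.9, -12.5, 0], [0, 0, 0, 0, 0], [0, 0, 0, 0, 0]],
  ],
)

```text
t: 20.6
ee_pos: [432.5, 5.3, 314.3]
tcp_rot: [0.966, 0.258, 0.0, 0.0]
force: [0.0, -0.7, -1.4]
gripper_width: 15.2
gripper_force: 60.0
```

```bash
python3 plan.py 0 10 436.3 -51.9 310 5.9 5 436.3 -51.9 272 5.9| sed 's/np.float64(\([-0-9.]*\))/\1/g'
```

```text
from [432.5   5.3 314.3  29.9] r 432.0
[0.0, -0.9, 1.9, 0.2, 0.9],[0.0, -2.1, 4.5, 0.4, 2.1],[0.0, -2.8, 6.6, 0.5, 3.0],[0.0, -2.5, 6.7, 0.5, 3.0],[0.0, -2.1, 6.9, 0.5, 3.0],[0.0, -1.7, 7.0, 0.5, 3.0],[0.0, -1.4, 7.0, 0.5, 3.0],[0.0, -1.0, 7.1, 0.5, 3.0],[0.0, -0.4, 5.0, 0.4, 2.1],[0.0, -0.1, 2.1, 0.2, 0.9], | r 439.0
[0.0, -0.0, -0.0, 3.8, -0.0],[0.0, -0.0, -0.0, 8.9, -0.0],[0.0, -0.0, -0.0, 12.7, -0.0],[0.0, -0.0, -0.0, 8.9, -0.0],[0.0, -0.0, -0.0, 3.8, -0.0], | r 439.0
```

Emit:
arm_command(
  plan=[
    [[0, -0.9, 1.9, 0, 0.9], [0, -2.1, 4.5, 0, 2.1], [0, -2.8, 6.6, 0, 3], [0, -2.5, 6.7, 0, 3], [0, -2.1, 6.9, 0, 3], [0, -1.7, 7, 0, 3], [0, -1.4, 7, 0, 3], [0, -1, 7.1, 0, 3], [0, -0.4, 5, 0, 2.1], [0, -0.1, 2.1, 0, 0.9], [0, 0, 0, 0, 0], [0, 0, 0, 0, 0]],
  ],
)

```text
t: 21.8
ee_pos: [436.1, -51.9, 313.9]
tcp_rot: [0.999, 0.052, -0.0, -0.0]
force: [-0.5, 0.0, -1.2]
gripper_width: 15.5
gripper_force: 60.0
```

Emit:
arm_command(
  plan=[
    [[0, 0, 0, 5, 0], [0, 0, 0, 10, 0], [0, 0, 0, 13, 0], [0, 0, 0, 8, 0], [0, 0, 0, 4, 0], [0, 0, 0, 0, 0], [0, 0, 0, 0, 0]],
  ],
)

```text
t: 22.5
ee_pos: [436.3, -52.1, 274.0]
tcp_rot: [0.999, 0.051, 0.0, -0.0]
force: [0.0, -0.1, -1.1]
gripper_width: 15.7
gripper_force: 60.0
```

Run:
```python
from lift import *
z=ctrl.sense()["ee_pos"][2]-259.7+3
S,T=snap("scene",9),snap("top",9); blade((S,),z)
```

```text
tcp [436.4 -52.1 274.3] yaw 5.88 F [ 0.4  0.7 -1. ] 15.087744619958523 tilt [ 0.0009 -0.0003]
blade 458 z 16.1 slope along x,y [-0.014 -0.016] corners in tool xy [[71.3, 28.3], [66.0, -18.9], [187.8, -21.5], [191.9, 23.1]] centre [129.3   2.8]
```

Emit:
arm_command(
  plan=[
    [[0, 0, 0, 4, 0], [0, 0, 0, 4, 0], [0, 0, 0, 2, 0], [0, 0, 0, 1, 0], [0, 0, 0, 0, 0], [0, 0, 0, 0, 0]],
  ],
)

```text
t: 23.2
ee_pos: [436.2, -52.1, 263.1]
tcp_rot: [0.999, 0.051, 0.0, 0.0]
force: [0.3, 0.6, 0.1]
gripper_width: 15.1
gripper_force: 60.0
```

Emit:
arm_command(
  plan=[
    [[0, 0, 0, 0.6, 0], [0.6, 0, 0, 0, 0], [0.6, 0, 0, 0, 0], [0.6, 0, 0, 0, 0], [0.6, 0, 0, 0, 0], [0.6, 0, 0, 0, 0], [0.6, 0, 0, 0, 0]],
  ],
)

```text
t: 23.9
ee_pos: [436.1, -52.2, 262.3]
tcp_rot: [0.999, 0.051, 0.0, 0.0]
force: [0.4, -0.3, -0.1]
gripper_width: 50.3
gripper_force: 0.0
```

Emit:
arm_command(
  plan=[
    [[0.6, 0, 0, -10, 0], [0.6, 0, 0, -30, 0], [0.6, 0, 0, -40, 0], [0.6, 0, 0, -40, 0], [0.3, 0, 0, -30, 0], [0, 0, 0, -10, 0], [0, 0, 0, 0, 0], [0, 0, 0, 0, 0]],
  ],
)

```text
t: 24.7
ee_pos: [435.7, -52.1, 421.3]
tcp_rot: [0.999, 0.051, -0.001, -0.0]
force: [1.2, -0.7, -0.8]
gripper_width: 27.9
gripper_force: 0.0
```

```bash
python3 - <<'E'
from lift import *
# lifter where it stands now + door edge from depth (points 195..222 high near the door)
for n in("scene","top"):
    c=snap(n,10);h=hsv(c)
    P=cloud(c,np.ones((400,640),bool));k=(P[:,2]>195)&(P[:,2]<225)&(P[:,0]<515)&(P[:,0]>290)&(P[:,1]>190)&(P[:,1]<330);Q=P[k]
    if k.sum()>15:
        l=cv2.fitLine(Q[:,:2].astype(np.float32),2,0,.01,.01).ravel();print(n,k.sum(),"door line",l.round(2),np.degrees(np.arctan2(l[1],l[0])),Q.min(0).round(0),Q.max(0).round(0))
    k=(P[:,2]>1)&(P[:,2]<14)&(abs(P[:,0]-567)<90)&(abs(P[:,1]+38)<50)
    m=mask(c,(0,0,90),(180,70,255),(300,215,332,258) if n=="scene" else(315,145,335,185));r=cv2.minAreaRect(max(cv2.findContours(m.astype(np.uint8),0,2)[0],key=cv2.contourArea));W=plane(c,cv2.boxPoints(r),6);print("blade",W.round(0).tolist(),W.mean(0).round(1))
E
python3 plan.py 0 7 440 120 420 30 8 393 303 420 40 4 393 303 350 40| sed 's/np.float64(\([-0-9.]*\))/\1/g'
```

```text
scene 293 door line [ 9.8000e-01 -1.8000e-01  4.2425e+02  2.5080e+02] -10.369257 [315. 230. 195.] [515. 277. 220.]
blade [[511.0, -69.0, 6.0], [503.0, -22.0, 6.0], [622.0, -11.0, 6.0], [629.0, -55.0, 6.0]] [566.6 -39.4   6. ]
top 272 door line [ 9.8000e-01 -1.8000e-01  4.1245e+02  2.5524e+02] -10.36776 [312. 232. 195.] [513. 279. 224.]
blade [[622.0, -12.0, 6.0], [623.0, -57.0, 6.0], [581.0, -58.0, 6.0], [580.0, -13.0, 6.0]] [601.9 -34.7   6. ]
from [435.6 -52.2 420.7   5.9] r 439.0
[0.0, 1.3, -10.2, 0.0, -1.45],[0.0, 3.7, -23.8, 0.1, -3.38],[0.0, 7.3, -33.7, 0.1, -4.82],[0.0, 10.1, -32.9, 0.1, -4.82],[0.0, 12.8, -32.0, 0.1, -4.82],[0.0, 10.8, -21.6, 0.1, -3.38],[0.0, 5.2, -8.9, 0.0, -1.45], | r 456.0
[0.0, 2.5, -9.1, -0.0, -0.5],[0.0, 6.1, -21.2, -0.0, -1.17],[0.0, 9.3, -30.1, -0.0, -1.67],[0.0, 10.2, -29.8, -0.0, -1.67],[0.0, 11.1, -29.5, -0.0, -1.67],[0.0, 11.9, -29.1, -0.0, -1.67],[0.0, 8.9, -20.1, -0.0, -1.17],[0.0, 4.0, -8.6, -0.0, -0.5], | r 496.0
[0.0, 0.0, 0.0, 11.7, -0.0],[0.0, 0.0, 0.0, 23.3, -0.0],[0.0, 0.0, 0.0, 23.3, -0.0],[0.0, 0.0, 0.0, 11.7, -0.0], | r 496.0
```

Emit:
arm_command(
  plan=[
    [[0, 1.3, -10.2, 0, -1.45], [0, 3.7, -23.8, 0, -3.38], [0, 7.3, -33.7, 0, -4.82], [0, 10.1, -32.9, 0, -4.82], [0, 12.8, -32, 0, -4.82], [0, 13.3, -30, 0, -3.88], [0, 8.6, -30.1, 0, -1.67], [0, 9.3, -30.1, 0, -1.67], [0, 10.2, -29.8, 0, -1.67], [0, 11.1, -29.5, 0, -1.67], [0, 11.9, -29.1, 0, -1.67], [0, 11, -28, 0, -1.67]],
  ],
)

```text
t: 26.0
ee_pos: [392.0, 303.5, 422.3]
tcp_rot: [0.941, 0.337, 0.0, -0.0]
force: [0.2, -0.2, -0.9]
gripper_width: 0.4
gripper_force: 0.0
```

Emit:
arm_command(
  plan=[
    [[0, 0, 0, 0, 0], [0, 0, 0, 0, 0]],
  ],
)

```text
t: 26.2
ee_pos: [392.7, 302.0, 422.1]
tcp_rot: [0.942, 0.337, -0.0, -0.0]
force: [0.5, 0.8, -1.0]
gripper_width: 0.4
gripper_force: 0.0
```

```bash
python3 plan.py 0 2 393 303 420 40 4 393 303 350 40| sed 's/np.float64(\([-0-9.]*\))/\1/g'
```

```text
from [392.7 302.  422.1  39.4] r 495.0
[0.0, 0.4, -0.3, 1.0, -0.31],[0.0, 0.4, -0.3, 1.0, -0.31], | r 496.0
[0.0, 0.0, 0.0, 11.7, -0.0],[0.0, 0.0, 0.0, 23.3, -0.0],[0.0, 0.0, 0.0, 23.3, -0.0],[0.0, 0.0, 0.0, 11.7, -0.0], | r 496.0
```

Emit:
arm_command(
  plan=[
    [[0, 0, 0, 15, 0], [0, 0, 0, 25, 0], [0, 0, 0, 22, 0], [0, 0, 0, 10, 0], [0, 0, 0, 0, 0], [0, 0, 0, 0, 0]],
  ],
)

```text
t: 26.8
ee_pos: [394.5, 300.1, 350.6]
tcp_rot: [0.943, 0.334, 0.0, -0.0]
force: [0.5, 0.0, 0.9]
gripper_width: 0.4
gripper_force: 0.0
```

```bash
cat > arc.py <<'E'
import sys
from lift import *
H=np.array([515.3,242.8])
def pt(d,rho,e): a=np.radians(d);return H+rho*np.array([np.cos(a),np.sin(a)])+e*np.array([np.sin(a),-np.cos(a)])*-1*-1
if __name__=="__main__":
    d0,d1,n,rho,e=[float(x) for x in sys.argv[1:6]];p,a,M,s=pose();c=p[:2];print("tcp",p.round(1),a.round(2),"F",s["force"].round(1));
    v=c-H;print("now: angle",(np.degrees(np.arctan2(v[1],v[0]))%360).round(1),"rho",np.hypot(*v).round(1))
    for d in np.linspace(d0,d1,int(n)):
        q=pt(d,rho,e);t=(q-c)@M[:2,:2];c=q;print(round(d),"r",np.hypot(*q).round(0),t.round(1).tolist(),np.hypot(*t).round(0))
E
python3 -c "
from arc import pt
print(pt(171,130,40))"; python3 arc.py 171 291 16 130 17
```

```text
[393.15789432 302.64401408]
tcp [394.5 300.1 350.6] 39.03 F [0.5 0.  0.9]
now: angle 154.6 rho 133.7
171 r 480.0 [-16.5, 12.5] 21.0
179 r 466.0 [-14.3, 11.4] 18.0
187 r 455.0 [-12.6, 13.3] 18.0
195 r 447.0 [-10.6, 14.9] 18.0
203 r 441.0 [-8.4, 16.2] 18.0
211 r 439.0 [-6.1, 17.2] 18.0
219 r 440.0 [-3.6, 17.9] 18.0
227 r 444.0 [-1.1, 18.3] 18.0
235 r 451.0 [1.4, 18.2] 18.0
243 r 461.0 [4.0, 17.9] 18.0
251 r 474.0 [6.4, 17.1] 18.0
259 r 488.0 [8.7, 16.1] 18.0
267 r 505.0 [10.9, 14.7] 18.0
275 r 522.0 [12.8, 13.0] 18.0
283 r 540.0 [14.5, 11.1] 18.0
291 r 558.0 [15.9, 9.0] 18.0
```

Emit:
arm_command(
  plan=[
    [[0, -8, 6, 0, 0], [0, -8.5, 6.5, 0, 0], [0, -14.3, 11.4, 0, 0], [0, -12.6, 13.3, 0, 0], [0, -10.6, 14.9, 0, 0], [0, -8.4, 16.2, 0, 0], [0, -6.1, 17.2, 0, 0], [0, -3.6, 17.9, 0, 0], [0, -1.1, 18.3, 0, 0], [0, 1.4, 18.2, 0, 0], [0, 4, 17.9, 0, 0], [0, 0, 0, 0, 0]],
  ],
)

```text
t: 28.0
ee_pos: [443.1, 132.8, 350.5]
tcp_rot: [0.943, 0.333, 0.0, -0.0]
force: [-0.8, -0.6, -0.2]
gripper_width: 0.7
gripper_force: 0.0
```

```bash
cat > door.py <<'E'
from arc import *
def door():
    for n in("scene","top"):
        c=snap(n,"d");P=cloud(c,np.ones((400,640),bool));p=pose()[0]
        r=np.hypot(*(P[:,:2]-H).T);k=(P[:,2]>202)&(P[:,2]<223)&(r<212)&(r>25)
        u=np.array([.8805,.4741]);k&=((P[:,:2]-np.array([659.3,201]))@u<-98);k&=np.hypot(*(P[:,:2]-p[:2]).T)>30
        Q=P[k][:,:2]-H;a=np.degrees(np.arctan2(Q[:,1],Q[:,0]))%360
        if len(a): print(n,len(a),"door dir median",np.median(a).round(1),np.percentile(a,[10,90]).round(1),"rmax",r[k].max().round(0))
E
python3 -c "
from door import *
door()"; python3 arc.py 251 293 7 130 17
```

```text
scene 242 door dir median 255.2 [250.9 266.1] rmax 207.0
top 52 door dir median 250.2 [248.5 252. ] rmax 206.0
tcp [441.3 135.  350.2] 39.04 F [-0.5  1.3 -0.1]
now: angle 235.5 rho 130.8
251 r 474.0 [6.1, 17.3] 18.0
258 r 486.0 [7.5, 14.1] 16.0
265 r 500.0 [9.2, 13.1] 16.0
272 r 515.0 [10.7, 11.9] 16.0
279 r 531.0 [12.1, 10.5] 16.0
286 r 547.0 [13.3, 9.0] 16.0
293 r 563.0 [14.3, 7.3] 16.0
```

Emit:
arm_command(
  plan=[
    [[0, 4, 12, 0, 0], [0, 5, 12, 0, 0], [0, 7, 13, 0, 0], [0, 8, 11, 0, 0], [0, 9, 11, 0, 0], [0, 9, 9, 0, 0], [0, 9, 8, 0, 0], [0, 5.5, 4, 0, 0], [0, 0, 0, 0, 0], [0, 0, 0, 0, 0]],
  ],
)

```text
t: 29.1
ee_pos: [535.3, 108.5, 350.1]
tcp_rot: [0.942, 0.334, -0.0, -0.0]
force: [0.2, -0.4, -0.7]
gripper_width: 0.7
gripper_force: 0.0
```

```bash
python3 -c "
from door import *
door()"; python3 arc.py 289 298.3 4 135 12
```

```text
scene 231 door dir median 292.2 [288.2 301. ] rmax 209.0
top 75 door dir median 290.0 [287.3 301.9] rmax 198.0
tcp [535.  108.6 350.3] 39.09 F [0.  0.3 0.4]
now: angle 278.4 rho 135.6
289 r 559.0 [11.7, 6.1] 13.0
292 r 566.0 [6.7, 2.9] 7.0
295 r 574.0 [6.9, 2.6] 7.0
298 r 581.0 [7.0, 2.2] 7.0
```

Emit:
arm_command(
  plan=[
    [[0, -2.7, 16, 0, 0], [0, -2.7, 16, 0, 0], [0, 4, 0.8, 0, 0], [0, 4, 0.8, 0, 0], [0, 4, 0.8, 0, 0], [0, 4, 0.8, 0, 0], [0, 4, 0.8, 0, 0], [0, 4, 0.8, 0, 0], [0, 0, 0, 0, 0], [0, 0, 0, 0, 0]],
  ],
)

```text
t: 30.2
ee_pos: [572.0, 91.5, 350.1]
tcp_rot: [0.942, 0.334, -0.003, 0.0]
force: [-7.4, -3.0, 3.9]
gripper_width: 0.8
gripper_force: 3.8
```

```bash
python3 -c "
from door import *
door()"; python3 arc.py 289 298.3 4 165 12
```

```text
scene 173 door dir median 300.3 [296.9 305.7] rmax 190.0
top 38 door dir median 302.6 [297.2 310. ] rmax 59.0
tcp [571.9  91.5 350.1] 39.07 F [-6.9 -3.1  3.5]
now: angle 290.5 rho 161.6
289 r 564.0 [-16.5, -2.3] 17.0
292 r 573.0 [8.3, 3.5] 9.0
295 r 581.0 [8.4, 3.0] 9.0
298 r 590.0 [8.6, 2.5] 9.0
```

Emit:
arm_command(
  plan=[
    [[0, 2, 0.4, 0, 0], [0, 2, 0.4, 0, 0], [0, 2, 0.4, 0, 0], [0, 0, 0, 0, 0]],
  ],
)

```text
t: 30.7
ee_pos: [578.5, 94.8, 350.3]
tcp_rot: [0.942, 0.335, -0.0, 0.0]
force: [-1.0, -0.4, 0.2]
gripper_width: 0.5
gripper_force: 0.3
```

Emit:
arm_command(
  plan=[
    [[0, 2, 0.4, 0, 0], [0, 2, 0.4, 0, 0], [0, 2, 0.4, 0, 0], [0, 0, 0, 0, 0]],
  ],
)

```text
t: 31.1
ee_pos: [582.5, 96.8, 350.1]
tcp_rot: [0.943, 0.334, -0.004, 0.0]
force: [-10.2, -3.5, 5.5]
gripper_width: 0.9
gripper_force: 5.6
```

Emit:
arm_command(
  plan=[
    [[0, 1.5, 0.3, 0, 0], [0, 0, 0, 0, 0], [0, -8, -1.5, 0, 0], [0, -20, -3, 0, 0], [0, -20, -3, -20, 0], [0, -20, -3, -30, 0], [0, -15, -3, -30, 0], [0, 0, 0, 0, 0], [0, 0, 0, 0, 0]],
  ],
)

```text
t: 32.0
ee_pos: [512.5, 56.5, 431.1]
tcp_rot: [0.942, 0.334, 0.001, 0.001]
force: [-0.1, 0.1, -0.3]
gripper_width: 0.4
gripper_force: 0.0
```

Run:
```python
from door import *
from dc import dc
door(); dc(11)
S,T=load("scene11"),load("top11")
a=cv2.resize(S["image"][150:310,170:490,::-1],None,fx=2.4,fy=2.4,interpolation=cv2.INTER_CUBIC)
b=cv2.resize(T["image"][80:240,190:510,::-1],None,fx=1.3,fy=1.3,interpolation=cv2.INTER_CUBIC)
o=np.zeros((384+208,768,3),np.uint8);o[:384]=a;o[384:,:416]=b;cv2.imwrite("pics/final.png",o)
B={"amber":((8,120,80),(22,255,255),(225,235,275,290),(360,125,400,165))}
for c,b in((S,(300,215,332,258)),(T,(315,145,335,185))):
    m=mask(c,(0,0,90),(180,70,255),b);r=cv2.minAreaRect(max(cv2.findContours(m.astype(np.uint8),0,2)[0],key=cv2.contourArea));W=plane(c,cv2.boxPoints(r),6);print("blade",W.round(0).tolist())
```

```text
scene 168 door dir median 300.8 [299.1 304.4] rmax 209.0
top 66 door dir median 302.3 [299.8 307.4] rmax 105.0
tcp [512.3  56.5 429.5] 39.1 F [0.5 0.3 0.1]
top ((259.6731262207031, 136.90179443359375), (21.687599182128906, 24.533836364746094), 27.17447280883789) [657.6 203.1] cab -0.5 2.6
scene ((401.5666198730469, 247.2945556640625), (27.776519775390625, 32.222110748291016), 109.71125030517578) [655.  198.7] cab -4.9 0.0
blade [[518.0, -64.0, 6.0], [513.0, -17.0, 6.0], [623.0, -11.0, 6.0], [628.0, -56.0, 6.0]]
blade [[575.0, -12.0, 6.0], [631.0, -38.0, 6.0], [618.0, -64.0, 6.0], [563.0, -38.0, 6.0]]
```

View pics/final.png

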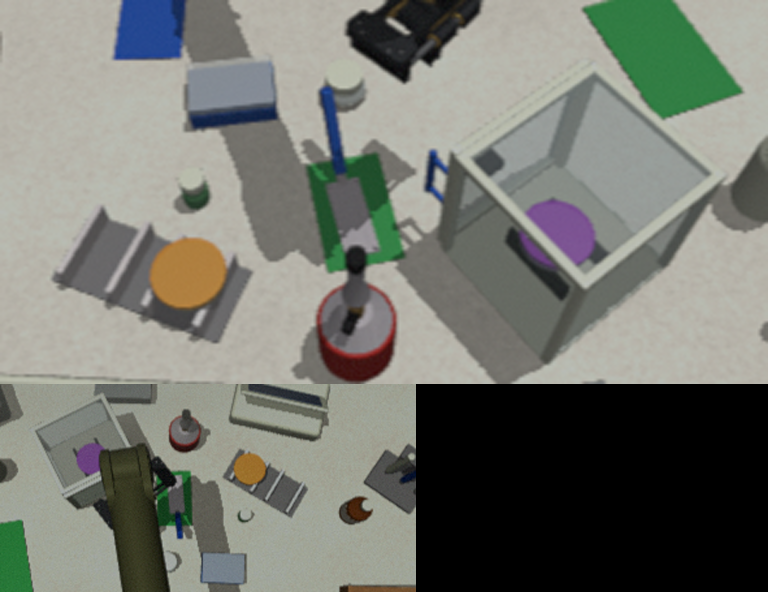

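The picture shows the purple dish on the cabinet rails at (558,235) and the door flush against the cabinet front with its handle at (435,175). The lifter stands on the mat at (350,205), and the amber dish, vial, burner and the rest look unmoved.

```bash
python3 -c "
from bench import ctrl
print(ctrl.hand_in())"
```

```text
the job is handed in; nothing more can be done
None
```

The job is handed in at about 32 s of the 72 s allowed: the purple dish sits level on the cabinet rails, measured about 3–5 mm short of the middle, the lifter is back on its green mat, the door was pushed past the catch and measures shut, and the amber dish and the rest look unmoved in the final pictures.

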